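# Count three wooden tiles into the pupil's tray

## Robot

A 6-joint arm with a two-finger parallel gripper is mounted at the origin on the work surface. World frame = base frame: x ahead of the robot, y to its left, z up, the work surface at z = 0. Lengths are in m, angles in rad, forces in N, time in s.
With the tool pointing down it reaches from about 0.3 to 0.775 m from the base axis. Payload 14.6 kg.
Tool frame: the origin (TCP) lies at the very end of the fingers, on their centre line; the grasp point (between the pads) lies 19 mm behind it; z points along the fingers, y is the line along which they close (so a half turn about z gives the same grasp; the last joint's range is limited). The gripper opens to 94 mm and grips with 3 to 60 N. Pads are 16 mm wide; open, the fingers measure 119 mm over their backs; the gripper's body (75 mm by 177 mm) begins 78 mm behind the grasp point.
Start: joints at [1.189, 0.3, 1.521, -0, 1.321, -0.067], TCP at [0.17, 0.523, 0.205] pointing down, gripper open.
Joint ranges: [-3.03, 3.03], [-0.79, 2.21], [0.23, 2.52], [-1.04, 4.18], [0, 3.07], [-2.55, 2.55]. Speed limits (rad/s): [2.22, 2.22, 2.57, 3.14, 3.14, 3.14].

## Interface

Orientations are given as [roll, pitch, yaw] about the fixed x, y, z axes, in that order (R = Rz(yaw) Ry(pitch) Rx(roll)).
In Python, from station import ctrl gives the robot as it stands. The module is installed in compiled form; this text tells all that it offers.
- The arm moves only by the tool step_arm, never from a script. Its argument "deltas" is a list of rows, each an object with "dp": the shift along the tool's x, y, z scaled (see below), a list of three; "twist": the turn about the tool's z scaled (see below). In form: [{"dp": [tx, ty, tz], "twist": twist}, ...]. A call has 1 to 12 rows; each row shifts and turns the commanded pose from where the row before left it, along the tool's axes as they then stand; what a row does not reach is not made up. The controller multiplies each number of a shift by 0.04 m and each number of a turn by 4 degrees. A row lasts 1/10 s, in which the tool goes at most 50 mm and 8.59 degrees, less where a joint would pass 70% of its speed; a pose out of reach is approached as far as the arm can. A call with a number of a shift or a turn outside -1 to 1 is refused whole. A call with a gripper value outside its range is refused whole. "gripper" is the opening, from -1 (shut) to 1 (fully open), set as the call begins (left out, the last holds). The fingers move at their own pace and stop on an object; "squeeze" is the grip in N (left out, the last holds). Time passes only in rows, so rows that do not move let the fingers close. It gives the time, the measured TCP pose, the force, the opening and the grip force at its end, in the units of the state.
- ctrl.get_obs(): the state, without advancing time (a new reading comes with each control period).
- ctrl.camera(name): name is "scene" or "top" or "wrist"; returns (picture, depth): 384x512x3 uint8, red, green, blue; 384x512 float32, m along the optical axis (not along the pixel's ray), 0 where there is no reading.
- ctrl.get_calibration(name): a dict with "fx", "fy", "cx", "cy" (pixels), "world_to_cam" (4x4, takes a point from world to camera coordinates); the wrist camera has in their place "hand_eye" (4x4, takes a point from camera to tool coordinates, whose origin is the TCP and whose axes are the flange's). Camera axes: x right, y down, z forward; pixel columns grow to the right and rows downward; lengths in m; the calibration is good to about 2 mm. A picture is of the moment at which its call begins: read the wrist's pose just before it. get_calibration takes no time and is no camera call.
- ctrl.hand_in(): hands the job in; it is judged then, once.
Trained networks look in the newest picture that a camera, given by its name, has taken for a name from the list of things; names that differ only in an ending like _2 or _b are one class to them, and where a whole thing is asked for, a point or a joint stands for the part that bears it (a point fixed in the world has none). Each returns a list of dicts, best first, with "conf" (0 to 1); they miss things now and then, are a little off and sometimes report something else, mostly with a low value. They report only what shows in the picture. A call takes as long as a camera call. They do not tell look-alikes from the thing itself.
- ctrl.spot_in(camera, label): "rect" ([left, top, right, bottom] as shares, 0 to 1, of the picture: columns of its width, rows of its height, round what is visible of it).
- ctrl.cut_out(camera, label): "pixels" (384x512 bool, what is visible of it) and "rect" ([left, top, right, bottom] as shares, 0 to 1, of the picture: columns of its width, rows of its height, round what is visible of it).
The state is a dict: "time_s": time; "qpos": joint angles; "joint_vel": joint speeds; "tau": joint torques, N m; "ee_pos": TCP position; "eef_rot": TCP orientation; "force": force on the tool from outside, world axes, zero at the start; "moment": the same for the moment, N m; "grip_width": finger opening in m; "grip_force": force on a finger pad.
Only numpy, scipy, OpenCV 4.12 (cv2) and the standard library are available. Lean on these libraries where they do the work, as an engineer would, in place of code of your own. Each camera call takes 0.05 s, during which the arm holds its last target. There are 200 camera calls.

## Task

Make up the next pupil's set: slide tiles out of the grey channel, over its open end into the aluminium tray, front tile first, until exactly three tiles lie flat in the tray, counting a tile that may already be in it. Touch them gently, pressing only as hard as sliding needs (never near 60 N); all the other tiles in the channel stay wholly on its deck, and a tile lying on the foil board, the pot on the last tile and everything else on the table are left where they are.

Things in the scene. Friction and masses are not known exactly. Their poses are not given: they have to be found in the camera images.
- feeder: fixed grey plastic feed channel with an aluminium tray at its open end. Origin on the table, on the centre line, under the deck's front edge; x across the channel, z up, tiles are fed to -y. Walls beside the deck: 8 mm thick, top 42 mm above the table; end wall 48 mm high
- deck_edge (a point): middle of the deck's open front edge, 30 mm above the table; axes as feeder. The flat deck runs from here to y = +396 mm (end wall), 80 mm wide between its side walls
- tray_floor (a point): centre of the tray's floor, 4 mm above the table; axes as feeder. Inside the tray is 92 mm wide (x) and 115 mm long (y), right in front of the deck's edge (57.5 mm from here), its floor 26 mm below the deck; walls 5 mm thick, 40 mm high on three sides, the deck's front face on the fourth
- tile_spare: plain pale wooden square, 76 x 76 mm, sawn from offcuts of 5 to 11 mm thickness (not the same for every tile, and not marked), 20 to 50 g; origin at the centre of its underside, z up, sides along x and y. At the start either already lying in the tray, or on the foil board at the right
- board: fixed flat foil-covered board, 180 x 160 x 4 mm, lying on the table at the right; origin under its centre
- tile1: plain pale wooden square, 76 x 76 mm, sawn from offcuts of 5 to 11 mm thickness (not the same for every tile, and not marked), 20 to 50 g; origin at the centre of its underside, z up, sides along x and y. One of the three front tiles on the deck, in any order; gaps of 2 to 3 mm to its neighbours and 2 mm to the side walls, no room for a finger
- tile2: plain pale wooden square, 76 x 76 mm, sawn from offcuts of 5 to 11 mm thickness (not the same for every tile, and not marked), 20 to 50 g; origin at the centre of its underside, z up, sides along x and y. One of the three front tiles on the deck, in any order; gaps of 2 to 3 mm to its neighbours and 2 mm to the side walls, no room for a finger
- tile3: plain pale wooden square, 76 x 76 mm, sawn from offcuts of 5 to 11 mm thickness (not the same for every tile, and not marked), 20 to 50 g; origin at the centre of its underside, z up, sides along x and y. One of the three front tiles on the deck, in any order; gaps of 2 to 3 mm to its neighbours and 2 mm to the side walls, no room for a finger
- tile4: plain pale wooden square, 76 x 76 mm, sawn from offcuts of 5 to 11 mm thickness (not the same for every tile, and not marked), 20 to 50 g; origin at the centre of its underside, z up, sides along x and y. Fourth in the row; gaps of 2 to 3 mm to its neighbours and 2 mm to the side walls, no room for a finger
- tile5: plain pale wooden square, 76 x 76 mm, sawn from offcuts of 5 to 11 mm thickness (not the same for every tile, and not marked), 20 to 50 g; origin at the centre of its underside, z up, sides along x and y. Last in the row; gaps of 2 to 3 mm to its neighbours and 2 mm to the side walls, no room for a finger
- pot: small white lidded paint pot, 42 mm diameter, 42 mm tall, standing on the rearmost tile; origin under its centre
- brush: slim paint brush, 190 mm long, 14 mm wide, lying on the table beside the channel on the robot's side; origin under its middle, x along it
- cup: clear plastic water cup, 68 mm wide, 80 mm tall, near the tray; origin under its centre
- glue: white glue bottle with a yellow cap, 52 mm diameter, 110 mm tall, standing beyond the channel; origin under its centre
- eraser: dark rubber block, 30 x 65 x 20 mm, lying near the tray on the robot's side; origin under its centre
- dish: white ceramic bowl, 90 mm wide, 30 mm tall, on the right; origin under its centre
Things that resemble listed ones, but are neither listed nor needed, are in the scene too. Leave any orange or turquoise look-alike of the tile3 alone. Leave any black or pink look-alike of the tile1 alone.

How it is judged:
At the end, for the whole second after the job is handed in: Exactly three tiles (a spare that began in the tray counted) rest flat (0.2 rad) inside the tray, undersides below 27 mm; the other row tiles are flat on the deck, centres 28 mm or more behind its edge; a spare that began on the board has moved under 20 mm ((((y of tile_spare in the frame of feeder between -0.083 and -0.036 m and x of tile_spare in the frame of feeder between -0.014 and 0.014 m and z of tile_spare in the frame of feeder below 0.027 m and angle between tile_spare's own z axis and vertical below 0.2 rad and linear speed of tile_spare below 0.03 m/s) and (y of tile1 in the frame of feeder above 0.028 m and z of tile1 in the frame of feeder between 0.027 and 0.033 m and x of tile1 in the frame of feeder between -0.01 and 0.01 m) and (y of tile2 in the frame of feeder between -0.083 and -0.036 m and x of tile2 in the frame of feeder between -0.014 and 0.014 m and z of tile2 in the frame of feeder below 0.027 m and angle between tile2's own z axis and vertical below 0.2 rad and linear speed of tile2 below 0.03 m/s) and (y of tile3 in the frame of feeder between -0.083 and -0.036 m and x of tile3 in the frame of feeder between -0.014 and 0.014 m and z of tile3 in the frame of feeder below 0.027 m and angle between tile3's own z axis and vertical below 0.2 rad and linear speed of tile3 below 0.03 m/s) and (y of tile4 in the frame of feeder above 0.028 m and z of tile4 in the frame of feeder between 0.027 and 0.033 m and x of tile4 in the frame of feeder between -0.01 and 0.01 m) and (y of tile5 in the frame of feeder above 0.028 m and z of tile5 in the frame of feeder between 0.027 and 0.033 m and x of tile5 in the frame of feeder between -0.01 and 0.01 m)) or ((y of tile_spare in the frame of feeder between -0.083 and -0.036 m and x of tile_spare in the frame of feeder between -0.014 and 0.014 m and z of tile_spare in the frame of feeder below 0.027 m and angle between tile_spare's own z axis and vertical below 0.2 rad and linear speed of tile_spare below 0.03 m/s) and (y of tile1 in the frame of feeder between -0.083 and -0.036 m and x of tile1 in the frame of feeder between -0.014 and 0.014 m and z of tile1 in the frame of feeder below 0.027 m and angle between tile1's own z axis and vertical below 0.2 rad and linear speed of tile1 below 0.03 m/s) and (y of tile2 in the frame of feeder above 0.028 m and z of tile2 in the frame of feeder between 0.027 and 0.033 m and x of tile2 in the frame of feeder between -0.01 and 0.01 m) and (y of tile3 in the frame of feeder between -0.083 and -0.036 m and x of tile3 in the frame of feeder between -0.014 and 0.014 m and z of tile3 in the frame of feeder below 0.027 m and angle between tile3's own z axis and vertical below 0.2 rad and linear speed of tile3 below 0.03 m/s) and (y of tile4 in the frame of feeder above 0.028 m and z of tile4 in the frame of feeder between 0.027 and 0.033 m and x of tile4 in the frame of feeder between -0.01 and 0.01 m) and (y of tile5 in the frame of feeder above 0.028 m and z of tile5 in the frame of feeder between 0.027 and 0.033 m and x of tile5 in the frame of feeder between -0.01 and 0.01 m)) or ((y of tile_spare in the frame of feeder between -0.083 and -0.036 m and x of tile_spare in the frame of feeder between -0.014 and 0.014 m and z of tile_spare in the frame of feeder below 0.027 m and angle between tile_spare's own z axis and vertical below 0.2 rad and linear speed of tile_spare below 0.03 m/s) and (y of tile1 in the frame of feeder between -0.083 and -0.036 m and x of tile1 in the frame of feeder between -0.014 and 0.014 m and z of tile1 in the frame of feeder below 0.027 m and angle between tile1's own z axis and vertical below 0.2 rad and linear speed of tile1 below 0.03 m/s) and (y of tile2 in the frame of feeder between -0.083 and -0.036 m and x of tile2 in the frame of feeder between -0.014 and 0.014 m and z of tile2 in the frame of feeder below 0.027 m and angle between tile2's own z axis and vertical below 0.2 rad and linear speed of tile2 below 0.03 m/s) and (y of tile3 in the frame of feeder above 0.028 m and z of tile3 in the frame of feeder between 0.027 and 0.033 m and x of tile3 in the frame of feeder between -0.01 and 0.01 m) and (y of tile4 in the frame of feeder above 0.028 m and z of tile4 in the frame of feeder between 0.027 and 0.033 m and x of tile4 in the frame of feeder between -0.01 and 0.01 m) and (y of tile5 in the frame of feeder above 0.028 m and z of tile5 in the frame of feeder between 0.027 and 0.033 m and x of tile5 in the frame of feeder between -0.01 and 0.01 m)) or (distance of tile_spare from where it was at the start of the episode below 0.02 m and horizontal distance between tile_spare and tray_floor above 0.12 m and (y of tile1 in the frame of feeder between -0.083 and -0.036 m and x of tile1 in the frame of feeder between -0.014 and 0.014 m and z of tile1 in the frame of feeder below 0.027 m and angle between tile1's own z axis and vertical below 0.2 rad and linear speed of tile1 below 0.03 m/s) and (y of tile2 in the frame of feeder between -0.083 and -0.036 m and x of tile2 in the frame of feeder between -0.014 and 0.014 m and z of tile2 in the frame of feeder below 0.027 m and angle between tile2's own z axis and vertical below 0.2 rad and linear speed of tile2 below 0.03 m/s) and (y of tile3 in the frame of feeder between -0.083 and -0.036 m and x of tile3 in the frame of feeder between -0.014 and 0.014 m and z of tile3 in the frame of feeder below 0.027 m and angle between tile3's own z axis and vertical below 0.2 rad and linear speed of tile3 below 0.03 m/s) and (y of tile4 in the frame of feeder above 0.028 m and z of tile4 in the frame of feeder between 0.027 and 0.033 m and x of tile4 in the frame of feeder between -0.01 and 0.01 m) and (y of tile5 in the frame of feeder above 0.028 m and z of tile5 in the frame of feeder between 0.027 and 0.033 m and x of tile5 in the frame of feeder between -0.01 and 0.01 m)))); the robot touches nothing.
It fails at once if a tile is pressed or struck hard, with more than 60 N (contact force between the fingers and tile1 above 60 N or contact force between the fingers and tile2 above 60 N or contact force between the fingers and tile3 above 60 N or contact force between the fingers and tile4 above 60 N or contact force between the fingers and tile5 above 60 N or contact force between the fingers and tile_spare above 60 N).
It fails at once if a bystander is moved by more than 30 mm (distance of any of pot, brush, cup, glue, eraser, dish from where it was at the start of the episode above 0.03 m).
It fails at once if the pot on the rearmost tile is tipped (angle between pot's own z axis and vertical above 0.4 rad).
It also fails if it takes over 64 s, if anything falls off the work surface, if the arm or the gripper's body presses on something with over 40 N, if the wrist force passes 120 N, or if a joint passes its speed limit or range.

## Working session

There is one attempt and no reset: what is moved stays moved. The work goes in short steps, Python scripts to look and compute and a tool call to move; the robot and the scene stay as the last step left them, time stands still between calls to the robot, and variables do not carry over. Pictures are saved under pics/ and viewed, at most 10 in all, crops included, and the job is handed in when it is done.

Besides the shell and the picture viewer there is one more tool, called as a command line: name --argument value ..., lists and objects as JSON in quotes. step_arm: Moves the arm, as the interface text tells. Its arguments: {"type":"object","properties":{"deltas":{"type":"array"},"gripper":{"type":"number"},"squeeze":{"type":"number"}},"required":["deltas"]}

```bash
mkdir -p pics
cat > h.py <<'E'
from station import ctrl
import numpy as np, cv2
from scipy.spatial.transform import Rotation as R
def cloud(name):
    o=ctrl.get_obs(); im,d=ctrl.camera(name); c=ctrl.get_calibration(name)
    v,u=np.mgrid[0:384,0:512]
    P=np.stack([(u-c['cx'])/c['fx']*d,(v-c['cy'])/c['fy']*d,d],-1)
    if 'world_to_cam' in c: T=np.linalg.inv(np.array(c['world_to_cam']))
    else:
        W=np.eye(4);W[:3,:3]=R.from_euler('xyz',o['eef_rot']).as_matrix();W[:3,3]=o['ee_pos'];T=W@np.array(c['hand_eye'])
    P=P@T[:3,:3].T+T[:3,3]; P[d==0]=np.nan
    return im,P
def save(n,im): cv2.imwrite(f'pics/{n}.png',im[...,::-1])
E
python3 - <<'E'
from h import *
o=ctrl.get_obs();print({k:np.round(v,3) for k,v in o.items()})
a,P=cloud('top');b,Q=cloud('scene')
np.savez('s0.npz',a=a,P=P,b=b,Q=Q)
cv2.imwrite('pics/a0.png',a[...,::-1]);cv2.imwrite('pics/b0.png',b[...,::-1])
for n in ['feeder','tile_spare','tile1','pot','board','cup','eraser']:
  for r in ctrl.spot_in('top',n)[:6]:
    q=np.array(r['rect'])*[512,384,512,384]; p=P[int((q[1]+q[3])/2),int((q[0]+q[2])/2)]
    print(n,round(r['conf'],2),q.round(),p.round(3))
E
```

```text
{'time_s': np.float64(0.0), 'qpos': array([ 1.189,  0.3  ,  1.522, -0.   ,  1.321, -0.067]), 'joint_vel': array([ 0.   , -0.   ,  0.001,  0.001,  0.001,  0.001]), 'tau': array([ 2.0000e-03, -5.3181e+01, -3.5275e+01,  7.1000e-02,  2.4000e-02,
       -0.0000e+00]), 'ee_pos': array([0.17 , 0.523, 0.205]), 'eef_rot': array([-3.14 , -0.   ,  2.827]), 'force': array([ 0.458, -0.811, -0.093]), 'moment': array([-0.045,  0.034, -0.016]), 'grip_force': np.float64(0.0), 'grip_width': np.float64(0.094)}
feeder 0.85 [113. 171. 291. 206.] [0.509 0.145 0.043]
feeder 0.48 [358. 152. 386. 175.] [ 0.584 -0.395  0.013]
feeder 0.23 [193. 173. 222. 201.] [0.511 0.13  0.044]
tile_spare 0.95 [359. 149. 387. 175.] [ 0.587 -0.399  0.011]
tile1 0.95 [119. 178. 146. 203.] [0.501 0.35  0.076]
tile1 0.87 [197. 171. 222. 200.] [0.517 0.123 0.045]
tile1 0.83 [222. 172. 244. 201.] [0.513 0.053 0.043]
tile1 0.73 [173. 174. 196. 201.] [0.514 0.202 0.036]
tile1 0.66 [152. 246. 182. 280.] [0.284 0.256 0.012]
tile1 0.63 [ 95. 222. 124. 251.] [0.371 0.436 0.009]
pot 0.52 [125. 180. 142. 196.] [0.51  0.346 0.08 ]
pot 0.25 [193. 135. 214. 157.] [0.633 0.137 0.087]
board 0.94 [352. 130. 408. 191.] [ 0.593 -0.422  0.013]
cup 0.88 [243. 124. 263. 150.] [ 0.683 -0.017  0.01 ]
cup 0.59 [196. 171. 223. 198.] [0.521 0.124 0.043]
cup 0.32 [113. 169. 288. 208.] [0.509 0.151 0.043]
eraser 0.77 [260. 212. 284. 224.] [ 0.413 -0.066  0.024]
eraser 0.36 [246. 125. 263. 151.] [ 0.677 -0.021  0.007]
```

View pics/a0.png

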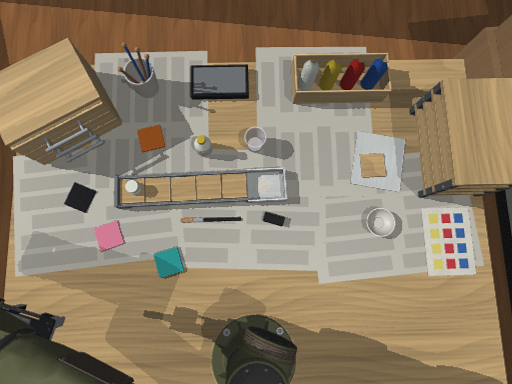

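View pics/b0.png

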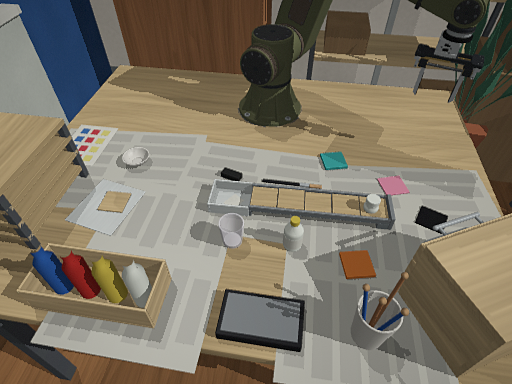

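The spare is on the foil board (top view, px 373,165) and the tray (px 268,186) looks empty, so I need all three front tiles. Next I measure the channel pose.

Run:
```python
from h import *
s=np.load('s0.npz');
for k,(A,C) in {'top':('a','P'),'scene':('b','Q')}.items():
    im,P=s[A],s[C]; x,y,z=P[...,0],P[...,1],P[...,2]
    box=(x>.4)&(x<.62)&(y>-.12)&(y<.44)
    hsv=cv2.cvtColor(im,cv2.COLOR_RGB2HSV)
    wood=box&(hsv[...,1]>70)&(hsv[...,0]<30)&(z>.028)&(z<.06)
    n,l,st,c=cv2.connectedComponentsWithStats(wood.astype(np.uint8))
    m=np.isin(l,[i for i in range(1,n) if st[i,4]>60])
    r=cv2.minAreaRect(P[m][:,:2].astype(np.float32)*1000); print(k,'wood',r,len(P[m]))
    # centreline from mean x per y
    ys=np.arange(.02,.38,.02); Y=[];X=[]
    for a in ys:
        q=P[m&(y>a)&(y<a+.02)]
        if len(q)>15: Y.append(a+.01);X.append((np.percentile(q[:,0],2)+np.percentile(q[:,0],98))/2)
    print(np.polyfit(Y,X,1))
    f=box&(z>.033)&(z<.055); r=cv2.minAreaRect(P[f][:,:2].astype(np.float32)*1000); print('f',r)
    print('table z',np.nanmedian(z[(x>.3)&(x<.4)&(y>-.05)&(y<.1)]))
    q=P[box&(abs(y+.03)<.03)&(abs(x-.52)<.03)];print('tray',np.nanmedian(q,0))
im=s['a'];save('c0',cv2.resize(im[160:215,105:300],None,fx=4,fy=4,interpolation=2))
```

```text
top wood ((511.0050964355469, 203.90994262695312), (77.4391860961914, 390.43939208984375), 1.3920252323150635) 2858
[-0.02654421  0.51622575]
f ((541.2118530273438, 151.0220947265625), (157.40863037109375, 527.0567016601562), 1.1760516166687012)
table z 0.0017531165695248152
tray [ 0.52029753 -0.02930264  0.00574657]
scene wood ((512.10595703125, 204.48663330078125), (81.1795425415039, 389.9695129394531), 1.197670817375183) 2246
[-0.01732416  0.51489852]
f ((514.038818359375, 150.69387817382812), (106.28536224365234, 527.6607055664062), 1.1986773014068604)
table z -0.0006245585984057112
tray [ 0.51266323 -0.03064713  0.0035205 ]
```

View pics/c0.png

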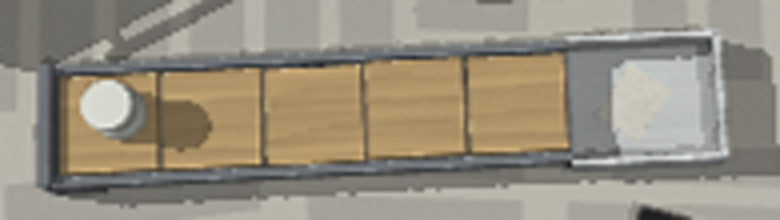

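```bash
cat >> h.py <<'E'
def rows(goal,yaw,n):
    "rounded tool-frame rows to a world goal in n rows"
    import json
    o=ctrl.get_obs(); p=np.array(o['ee_pos']);y=o['eef_rot'][2]; out=[]
    for i in range(n):
        d=(np.array(goal)-p)/(n-i); t=np.degrees(y-yaw)/4/(n-i)
        M=R.from_euler('xyz',[np.pi,0,y]).as_matrix()
        u=(M.T@d/.04).round(2); t=round(t,2)
        out.append({"dp":u.tolist(),"twist":t}); p=p+M@u*.04; y-=np.radians(4*t)
    print(json.dumps(out)); print(p,y)
E
python3 -c "
from h import *
rows([.513,.06,.17],1.593,18)"
```

```text
[{"dp": [-0.65, -0.46, 0.05], "twist": 0.98}, {"dp": [-0.68, -0.42, 0.05], "twist": 0.98}, {"dp": [-0.71, -0.37, 0.05], "twist": 0.98}, {"dp": [-0.73, -0.32, 0.05], "twist": 0.98}, {"dp": [-0.75, -0.27, 0.05], "twist": 0.98}, {"dp": [-0.77, -0.22, 0.05], "twist": 0.98}, {"dp": [-0.78, -0.17, 0.05], "twist": 0.98}, {"dp": [-0.79, -0.11, 0.05], "twist": 0.98}, {"dp": [-0.8, -0.06, 0.05], "twist": 0.98}, {"dp": [-0.8, -0.0, 0.05], "twist": 0.98}, {"dp": [-0.8, 0.05, 0.05], "twist": 0.98}, {"dp": [-0.79, 0.11, 0.05], "twist": 0.98}, {"dp": [-0.79, 0.16, 0.05], "twist": 0.99}, {"dp": [-0.77, 0.22, 0.05], "twist": 0.98}, {"dp": [-0.76, 0.27, 0.05], "twist": 0.99}, {"dp": [-0.73, 0.32, 0.05], "twist": 0.98}, {"dp": [-0.71, 0.37, 0.04], "twist": 0.99}, {"dp": [-0.69, 0.41, 0.05], "twist": 0.98}]
[0.51302577 0.05993811 0.16981011] 1.5932496591724505
```

step_arm --deltas '[{"dp": [-0.65,-0.46,0.05],"twist": 0.98},{"dp": [-0.68,-0.42,0.05],"twist": 0.98},{"dp": [-0.71,-0.37,0.05],"twist": 0.98},{"dp": [-0.73,-0.32,0.05],"twist": 0.98},{"dp": [-0.75,-0.27,0.05],"twist": 0.98},{"dp": [-0.77,-0.22,0.05],"twist": 0.98},{"dp": [-0.78,-0.17,0.05],"twist": 0.98},{"dp": [-0.79,-0.11,0.05],"twist": 0.98},{"dp": [-0.8,-0.06,0.05],"twist": 0.98}]' --gripper -1

```text
time_s: 1.35
ee_pos: [0.3418, 0.2906, 0.1875]
eef_rot: [3.141, -0.0, 2.208]
force: [0.2, 0.0, 0.2]
grip_width: 0.0258
grip_force: 0.0
```

step_arm --deltas '[{"dp": [-0.8,0,0.05],"twist": 0.98},{"dp": [-0.8,0.05,0.05],"twist": 0.98},{"dp": [-0.79,0.11,0.05],"twist": 0.98},{"dp": [-0.79,0.16,0.05],"twist": 0.99},{"dp": [-0.77,0.22,0.05],"twist": 0.98},{"dp": [-0.76,0.27,0.05],"twist": 0.99},{"dp": [-0.73,0.32,0.05],"twist": 0.98},{"dp": [-0.71,0.37,0.04],"twist": 0.99},{"dp": [-0.69,0.41,0.05],"twist": 0.98},{"dp": [0,0,0],"twist": 0},{"dp": [0,0,0],"twist": 0}]'

```text
time_s: 2.45
ee_pos: [0.5129, 0.0597, 0.1696]
eef_rot: [-3.141, -0.0, 1.593]
force: [-0.6, 0.7, 0.4]
grip_width: 0.0002
grip_force: 0.0
```

Run:
```python
from h import *
o=ctrl.get_obs();print({k:np.round(o[k],4) for k in ['time_s','ee_pos','eef_rot','force','grip_width','qpos']})
im,P=cloud('wrist');save('w0',im);np.savez('w0.npz',im=im,P=P)
print(P[::64,::64].round(3)[...,:].reshape(-1,3)[::3])
print(ctrl.get_calibration('wrist'))
```

```text
{'time_s': np.float64(2.45), 'ee_pos': array([0.5129, 0.0597, 0.1696]), 'eef_rot': array([-3.1410e+00, -1.0000e-04,  1.5929e+00]), 'force': array([-0.5956,  0.6918,  0.408 ]), 'grip_width': np.float64(0.0002), 'qpos': array([4.4900e-02, 2.5860e-01, 1.6601e+00, 1.0000e-04, 1.2234e+00,
       2.2800e-02])}
[[ 0.231  0.251  0.003]
 [ 0.439  0.256  0.003]
 [ 0.648  0.261  0.001]
 [ 0.29   0.189  0.003]
 [ 0.51   0.188  0.036]
 [ 0.731  0.199  0.002]
 [ 0.355  0.118  0.001]
 [ 0.59   0.124  0.001]
 [ 0.18   0.033  0.002]
 [ 0.43   0.039  0.002]
 [ 0.68   0.044  0.001]
 [ 0.248 -0.059  0.001]
 [ 0.513  0.069  0.22 ]
 [ 0.783 -0.046  0.002]
 [ 0.477  0.084  0.286]
 [ 0.528  0.091  0.292]]
{'fx': 278.42888925558026, 'fy': 278.42888925558026, 'cx': 255.6864910072193, 'cy': 191.23112385339348, 'hand_eye': array([[ 3.59005746e-04, -9.62067258e-01, -2.72812137e-01,
         8.05599893e-02],
       [ 9.99999671e-01,  5.43817148e-04, -6.01817227e-04,
        -2.88836354e-05],
       [ 7.27348568e-04, -2.72811831e-01,  9.62067137e-01,
        -1.80667749e-01],
       [ 0.00000000e+00,  0.00000000e+00,  0.00000000e+00,
         1.00000000e+00]])}
```

View pics/w0.png

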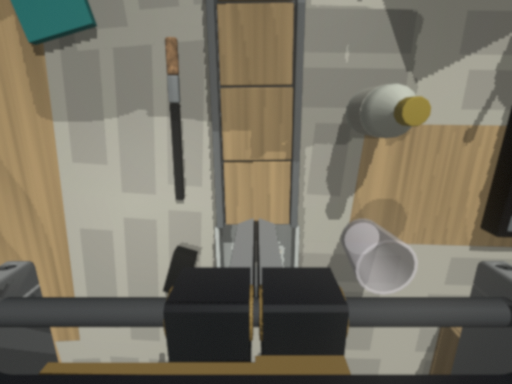

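The wrist view shows the channel vertically: front edge of tile A at row ~222, seams at rows 159, 85 and 2, walls at columns ~217 and ~297, and an empty tray below.

Run:
```python
from h import *
s=np.load('w0.npz');im,P=s['im'],s['P'];g=im.astype(int).sum(2)
for c in (235,280):
    print('col',c); 
    for r in list(range(154,166,1))+list(range(216,232)): print(r,im[r,c],P[r,c].round(4)) if c==235 else None
    gg=g[:,c]; print([ (r,P[r,c].round(4)) for r in range(1,235) if gg[r]<gg[max(0,r-3):r+4].mean()*.75])
for a,b in((5,75),(92,150),(170,215)): print(np.nanmedian(P[a:b,235:280],(0,1)),np.nanstd(P[a:b,235:280,2]))
for r in (40,120,190,210):
    z=P[r,200:320]; print(r,[(200+i,z[i].round(3).tolist()) for i in range(0,120) if .039<z[i,2]<.046][::4])
```

```text
col 235
154 [160 137  99] [0.4889 0.0953 0.0423]
155 [160 137  99] [0.4889 0.0941 0.0422]
156 [160 137  99] [0.4889 0.093  0.042 ]
157 [160 137  99] [0.489  0.0921 0.0436]
158 [155 133  97] [0.4889 0.0907 0.0418]
159 [137 118  87] [0.489  0.0899 0.0433]
160 [105  91  69] [0.489  0.0888 0.0434]
161 [97 85 64] [0.4883 0.086  0.0339]
162 [124 107  77] [0.4887 0.0857 0.0388]
163 [151 130  94] [0.4887 0.0846 0.0389]
164 [160 137 100] [0.4888 0.0837 0.0403]
165 [159 136  99] [0.4888 0.0826 0.0408]
216 [155 133  98] [0.4889 0.021  0.0397]
217 [154 132  97] [0.4889 0.0196 0.0394]
218 [155 133  97] [0.4888 0.0182 0.0391]
219 [153 131  96] [0.4888 0.017  0.0392]
220 [153 132  97] [0.4889 0.0162 0.0404]
221 [153 131  96] [0.4888 0.0143 0.0389]
222 [151 130  97] [0.4888 0.013  0.0388]
223 [141 125  97] [0.4889 0.0119 0.0393]
224 [130 121 104] [0.4888 0.0104 0.0388]
225 [124 123 115] [ 0.4864 -0.0054  0.0043]
226 [123 125 119] [ 0.4865 -0.0061  0.006 ]
227 [121 123 118] [ 0.4864 -0.0079  0.0053]
228 [121 124 119] [ 0.4864 -0.0093  0.0054]
229 [121 123 118] [ 0.4865 -0.0105  0.0059]
230 [120 122 1
[... 1363 characters left out ...]
[0.518, 0.054, 0.04]), (267, [0.526, 0.054, 0.039]), (274, [0.534, 0.054, 0.04]), (279, [0.54, 0.054, 0.04]), (283, [0.544, 0.054, 0.039]), (288, [0.55, 0.055, 0.04]), (294, [0.556, 0.056, 0.044]), (298, [0.561, 0.056, 0.043])]
210 [(216, [0.467, 0.029, 0.042]), (220, [0.472, 0.03, 0.044]), (227, [0.479, 0.028, 0.04]), (231, [0.484, 0.028, 0.039]), (235, [0.489, 0.029, 0.04]), (240, [0.495, 0.029, 0.04]), (245, [0.501, 0.029, 0.04]), (249, [0.505, 0.029, 0.039]), (254, [0.511, 0.029, 0.039]), (259, [0.517, 0.029, 0.04]), (265, [0.524, 0.029, 0.039]), (271, [0.531, 0.03, 0.041]), (278, [0.54, 0.03, 0.039]), (283, [0.546, 0.03, 0.039]), (288, [0.551, 0.03, 0.04]), (294, [0.558, 0.031, 0.043])]
```

step_arm --deltas '[{"dp": [0,0.03,0.8]},{"dp": [0,0,0.8]},{"dp": [0,0,0.8]},{"dp": [0,0,0.5]},{"dp": [0,0,0.15]},{"dp": [0,0,0]},{"dp": [0,0,0.02]},{"dp": [0,0,0.02]},{"dp": [0,0,0.02]}]'

```text
invalid input at $.deltas[0]: expected keys dp, twist
```

step_arm --deltas '[{"dp": [0,0,0.02]},{"dp": [0,0,0.02]}]'

```text
invalid input at $.deltas[0]: expected keys dp, twist
```

step_arm --deltas '[{"dp": [0,0.03,0.8],"twist": 0},{"dp": [0,0,0.8],"twist": 0},{"dp": [0,0,0.8],"twist": 0},{"dp": [0,0,0.5],"twist": 0},{"dp": [0,0,0.15],"twist": 0},{"dp": [0,0,0],"twist": 0},{"dp": [0,0,0.02],"twist": 0},{"dp": [0,0,0.02],"twist": 0}]'

```text
time_s: 3.3
ee_pos: [0.5149, 0.0602, 0.0475]
eef_rot: [3.139, -0.0, 1.594]
force: [0.0, 0.0, 0.8]
grip_width: 0.0004
grip_force: 0.0
```

step_arm --deltas '[{"dp": [0,0,0.02],"twist": 0},{"dp": [0,0,0.02],"twist": 0},{"dp": [0,0,0],"twist": 0}]'

```text
time_s: 3.6
ee_pos: [0.5143, 0.0599, 0.0448]
eef_rot: [3.141, 0.0, 1.593]
force: [0.1, -0.8, -0.5]
grip_width: 0.0003
grip_force: 0.0
```

step_arm --deltas '[{"dp": [0,0,0.04],"twist": 0},{"dp": [0,0,0.03],"twist": 0},{"dp": [0,0,0.02],"twist": 0},{"dp": [0,0,0.02],"twist": 0},{"dp": [0,0,0],"twist": 0}]'

```text
time_s: 4.1
ee_pos: [0.5142, 0.0599, 0.0401]
eef_rot: [-3.141, 0.0, 1.593]
force: [0.1, 0.6, 0.1]
grip_width: 0.0003
grip_force: 0.0
```

step_arm --deltas '[{"dp": [0,0,0.02],"twist": 0},{"dp": [0,0,0],"twist": 0}]'

```text
time_s: 4.3
ee_pos: [0.5142, 0.06, 0.0394]
eef_rot: [-3.142, 0.0, 1.593]
force: [-0.5, 0.2, -0.1]
grip_width: 0.0003
grip_force: 0.0
```

step_arm --deltas '[{"dp": [0,0,0.02],"twist": 0},{"dp": [0,0,0],"twist": 0}]'

```text
time_s: 4.5
ee_pos: [0.5142, 0.06, 0.0386]
eef_rot: [-3.141, 0.0, 1.593]
force: [-0.1, 0.2, -0.2]
grip_width: 0.0007
grip_force: 0.0
```

step_arm --deltas '[{"dp": [0,0,0.02],"twist": 0},{"dp": [0,0,0],"twist": 0}]'

```text
time_s: 4.7
ee_pos: [0.5143, 0.06, 0.0383]
eef_rot: [3.141, 0.0, 1.593]
force: [-2.8, 0.0, 6.0]
grip_width: 0.0004
grip_force: 3.2
```

step_arm --deltas '[{"dp": [0,0,0.01],"twist": 0},{"dp": [-0.05,0,0],"twist": 0},{"dp": [-0.1,0,0],"twist": 0},{"dp": [-0.1,0,0],"twist": 0},{"dp": [-0.1,0,0],"twist": 0},{"dp": [-0.1,0,0],"twist": 0},{"dp": [-0.1,0,0],"twist": 0},{"dp": [-0.1,0,0],"twist": 0},{"dp": [-0.1,0,0],"twist": 0},{"dp": [-0.05,0,0],"twist": 0}]'

```text
time_s: 5.7
ee_pos: [0.5157, 0.0283, 0.0383]
eef_rot: [3.14, -0.001, 1.593]
force: [-0.8, 4.8, 7.6]
grip_width: 0.0002
grip_force: 3.7
```

```bash
cat > look.py <<'E'
from h import *
o=ctrl.get_obs();print(np.round(o['time_s'],2),np.round(o['ee_pos'],4),np.round(o['force'],1))
im,P=cloud('wrist');np.savez('w.npz',im=im,P=P)
m=(abs(P[...,0]-(.5155-.022*P[...,1]))<.02)&(P[...,1]>-.13)
for a in np.arange(-.12,.26,.004):
    q=P[m&(P[...,1]>a)&(P[...,1]<a+.004)][:,2]
    if len(q): print(round(a+.002,3),round(float(np.median(q)),4),end=' | ')
E
python3 look.py
```

```text
5.7 [0.5157 0.0283 0.0383] [-0.8  4.8  7.6]
-0.11 0.0102 | -0.106 0.0093 | -0.102 0.0053 | -0.098 0.0051 | -0.094 0.0053 | -0.09 0.0053 | -0.086 0.0054 | -0.082 0.0053 | 0.002 0.0394 | 0.006 0.0396 | 0.01 0.0395 | 0.014 0.0392 | 0.018 0.0395 | 0.022 0.0396 | 0.026 0.0395 | 0.03 0.0399 | 0.034 0.0399 | 0.038 0.0795 | 0.042 0.0395 | 0.046 0.1623 | 0.05 0.1616 | 0.054 0.161 | 0.058 0.1608 | 0.062 0.1546 | 0.066 0.0314 | 0.07 0.0315 | 0.074 0.0314 | 0.078 0.0315 | 0.082 0.0316 | 0.086 0.0315 | 0.09 0.0424 | 0.094 0.0425 | 0.098 0.0425 | 0.102 0.0426 | 0.106 0.0425 | 0.11 0.0425 | 0.114 0.0426 | 0.118 0.0425 | 0.122 0.0425 | 0.126 0.0426 | 0.13 0.0425 | 0.134 0.0425 | 0.138 0.0426 | 0.142 0.0426 | 0.146 0.0425 | 0.15 0.0425 | 0.154 0.0425 | 0.158 0.0426 | 0.162 0.0426 | 0.166 0.0369 | 0.17 0.0363 |
```

step_arm --deltas '[{"dp": [0,0,-0.3],"twist": 0},{"dp": [0.2,0,-0.1],"twist": 0},{"dp": [0.45,0,0],"twist": 0},{"dp": [0.45,0,0],"twist": 0},{"dp": [0.05,0,0],"twist": 0},{"dp": [0,0,0.2],"twist": 0},{"dp": [0,0,0.2],"twist": 0},{"dp": [0,0,0.1],"twist": 0},{"dp": [0,0,0],"twist": 0}]'

```text
time_s: 6.65
ee_pos: [0.5135, 0.0735, 0.0325]
eef_rot: [-3.14, 0.0, 1.593]
force: [0.4, -0.0, 0.6]
grip_width: 0.0003
grip_force: 0.0
```

step_arm --deltas '[{"dp": [-0.1,0,0],"twist": 0},{"dp": [-0.15,0,0],"twist": 0},{"dp": [-0.15,0,0],"twist": 0},{"dp": [-0.15,0,0],"twist": 0},{"dp": [-0.15,0,0],"twist": 0},{"dp": [-0.15,0,0],"twist": 0},{"dp": [-0.2,0,0],"twist": 0},{"dp": [-0.2,0,0],"twist": 0},{"dp": [-0.2,0,0],"twist": 0},{"dp": [-0.2,0,0],"twist": 0},{"dp": [-0.2,0,0],"twist": 0},{"dp": [-0.1,0,0],"twist": 0}]'

```text
time_s: 7.85
ee_pos: [0.5157, -0.0049, 0.0334]
eef_rot: [-3.142, 0.0, 1.593]
force: [-0.6, 0.9, 0.1]
grip_width: 0.0003
grip_force: 0.1
```

```bash
python3 look.py
python3 - <<'E'
from h import *
a,P=cloud('top');x,y,z=np.moveaxis(P,-1,0)
print()
for c in np.arange(-.12,.06,.008):
    q=P[(abs(x-.517)<.03)&(abs(y-c)<.004)][:,2]; print(c.round(3),np.nanmedian(q).round(4),end=' | ')
save('a1',cv2.resize(a[150:225,160:310],None,fx=4,fy=4))
E
```

```text
7.85 [ 0.5157 -0.0049  0.0334] [-0.6  0.9  0.1]
-0.11 0.0401 | -0.106 0.0277 | -0.03 0.0361 | -0.026 0.006 | -0.022 0.0065 | -0.018 0.0402 | -0.014 0.037 | -0.01 0.0056 | -0.006 0.0055 | -0.002 0.0058 | 0.002 0.0889 | 0.006 0.0775 | 0.01 0.0315 | 0.014 0.1581 | 0.018 0.1565 | 0.022 0.1559 | 0.026 0.1559 | 0.03 0.149 | 0.034 0.0315 | 0.038 0.0314 | 0.042 0.0316 | 0.046 0.0315 | 0.05 0.0314 | 0.054 0.0315 | 0.058 0.0315 | 0.062 0.0315 | 0.066 0.0315 | 0.07 0.0315 | 0.074 0.0315 | 0.078 0.0315 | 0.082 0.0315 | 0.086 0.0314 | 0.09 0.0417 | 0.094 0.0424 | 0.098 0.0425 | 0.102 0.0425 | 0.106 0.0425 | 0.11 0.0425 | 0.114 0.0425 | 0.118 0.0425 | 0.122 0.0425 | 0.126 0.0425 | 0.13 0.0425 | 0.134 0.0423 | 
-0.12 0.0022 | -0.112 0.0396 | -0.104 0.0065 | -0.096 0.0052 | -0.088 nan | -0.08 nan | -0.072 nan | -0.064 0.3321 | -0.056 0.3514 | -0.048 0.3484 | -0.04 0.3378 | -0.032 0.3379 | -0.024 0.3382 | -0.016 0.3385 | -0.008 0.3381 | 0.0 0.3383 | 0.008 0.3384 | 0.016 0.3378 | 0.024 0.3384 | 0.032 0.3355 | 0.04 0.3522 | 0.048 0.3577 | 0.056 0.3346 |
  return np.nanmean(a, axis, out=out, keepdims=keepdims)
```

View pics/a1.png

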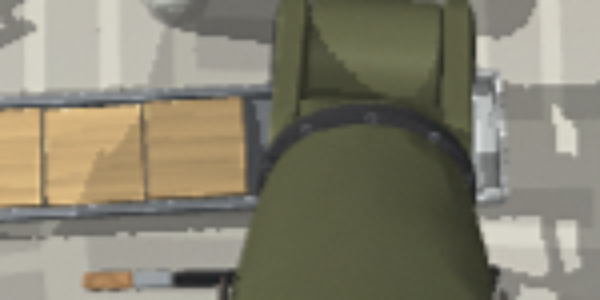

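step_arm --deltas '[{"dp": [0,0,-0.7],"twist": 0},{"dp": [0.6,0,0],"twist": 0},{"dp": [0.8,0,0],"twist": 0},{"dp": [0.8,0,0],"twist": 0},{"dp": [0.8,0,0],"twist": 0},{"dp": [0.58,0,0],"twist": 0},{"dp": [0,0,0.2],"twist": 0},{"dp": [0,0,0.2],"twist": 0},{"dp": [0,0,0.04],"twist": 0},{"dp": [0,0,0],"twist": 0}]'

```text
time_s: 8.95
ee_pos: [0.5123, 0.1382, 0.0433]
eef_rot: [-3.141, 0.0, 1.592]
force: [0.9, 0.4, -0.1]
grip_width: 0.0
grip_force: 0.0
```

Run:
```python
from h import *
o=ctrl.get_obs();print(o['ee_pos'])
s,P=cloud('scene');x,y,z=np.moveaxis(P,-1,0)
for c in np.arange(-.12,.06,.006):
    q=P[(abs(x-.517)<.025)&(abs(y-c)<.003)][:,2]; print(c.round(3),np.nanmedian(q).round(4),end=' | ')
save('b1',cv2.resize(s[140:260,170:420],None,fx=3,fy=3))
```

```text
[0.51229469 0.13820609 0.04332606]
-0.12 nan | -0.114 0.039 | -0.108 0.0226 | -0.102 0.0031 | -0.096 0.0035 | -0.09 0.0036 | -0.084 0.0105 | -0.078 0.011 | -0.072 0.0109 | -0.066 0.0105 | -0.06 0.0103 | -0.054 0.0111 | -0.048 0.0111 | -0.042 0.0107 | -0.036 0.0106 | -0.03 0.0107 | -0.024 0.0109 | -0.018 0.0115 | -0.012 0.0105 | -0.006 0.0037 | 0.0 0.0029 | 0.006 0.0289 | 0.012 0.0285 | 0.018 0.0285 | 0.024 0.0284 | 0.03 0.0293 | 0.036 0.0291 | 0.042 0.0287 | 0.048 0.0293 | 0.054 0.0286 |
  return np.nanmean(a, axis, out=out, keepdims=keepdims)
```

View pics/b1.png

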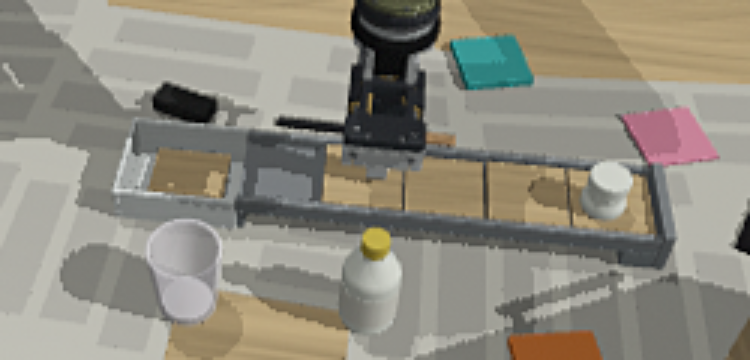

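The first tile lies flat in the tray (crop px 190,172), its rear edge about 15 mm from the deck face. The four remaining tiles are still in a row. Now tile 2.

step_arm --deltas '[{"dp": [0,0,0.03],"twist": 0},{"dp": [0,0,0.02],"twist": 0},{"dp": [0,0,0],"twist": 0}]'

```text
time_s: 9.3
ee_pos: [0.5125, 0.139, 0.0419]
eef_rot: [3.141, -0.0, 1.593]
force: [0.8, -0.2, 0.1]
grip_width: 0.0004
grip_force: 0.0
```

step_arm --deltas '[{"dp": [0,0,0.02],"twist": 0},{"dp": [0,0,0],"twist": 0}]'

```text
time_s: 9.5
ee_pos: [0.5126, 0.1391, 0.0413]
eef_rot: [3.141, 0.0, 1.593]
force: [-1.5, -0.9, 3.4]
grip_width: 0.0001
grip_force: 1.6
```

step_arm --deltas '[{"dp": [0,0,0.015],"twist": 0},{"dp": [-0.05,0,0],"twist": 0},{"dp": [-0.1,0,0],"twist": 0},{"dp": [-0.1,0,0],"twist": 0},{"dp": [-0.1,0,0],"twist": 0},{"dp": [-0.1,0,0],"twist": 0},{"dp": [-0.1,0,0],"twist": 0},{"dp": [-0.1,0,0],"twist": 0},{"dp": [-0.1,0,0],"twist": 0},{"dp": [-0.1,0,0],"twist": 0},{"dp": [-0.05,0,0],"twist": 0}]'

```text
time_s: 10.6
ee_pos: [0.514, 0.1036, 0.0413]
eef_rot: [3.139, -0.001, 1.593]
force: [0.0, 4.6, 7.6]
grip_width: 0.0005
grip_force: 3.5
```

```bash
python3 look.py
```

```text
10.6 [0.514  0.1036 0.0413] [0.  4.6 7.6]
-0.042 0.0137 | -0.038 0.0132 | -0.034 0.0136 | -0.03 0.0134 | -0.026 0.0132 | -0.022 0.0131 | -0.018 0.0135 | -0.014 0.0134 | -0.01 0.0136 | 0.006 0.0302 | 0.01 0.0314 | 0.014 0.0315 | 0.074 0.0428 | 0.078 0.0426 | 0.082 0.0426 | 0.086 0.0425 | 0.09 0.0425 | 0.094 0.0425 | 0.098 0.0426 | 0.102 0.0425 | 0.106 0.0429 | 0.11 0.0431 | 0.114 0.082 | 0.118 0.0425 | 0.122 0.166 | 0.126 0.1644 | 0.13 0.1638 | 0.134 0.1638 | 0.138 0.1572 | 0.142 0.0315 | 0.146 0.0315 | 0.15 0.0315 | 0.154 0.0315 | 0.158 0.0314 | 0.162 0.0315 | 0.166 0.0316 | 0.17 0.0364 | 0.174 0.0365 | 0.178 0.0365 | 0.182 0.0365 | 0.186 0.0366 | 0.19 0.0365 | 0.194 0.0365 | 0.198 0.0365 | 0.202 0.0365 | 0.206 0.0365 | 0.21 0.0365 | 0.214 0.0365 | 0.218 0.0365 | 0.222 0.0366 | 0.226 0.0365 | 0.23 0.0365 | 0.234 0.0365 | 0.238 0.0366 | 0.242 0.0364 | 0.246 0.0328 |
```

step_arm --deltas '[{"dp": [0,0,-0.3],"twist": 0},{"dp": [0.2,0,-0.1],"twist": 0},{"dp": [0.5,0,0],"twist": 0},{"dp": [0.45,0,0],"twist": 0},{"dp": [0.05,0,0],"twist": 0},{"dp": [0,0,0.2],"twist": 0},{"dp": [0,0,0.2],"twist": 0},{"dp": [0,0,0.16],"twist": 0},{"dp": [0,0,0],"twist": 0}]'

```text
time_s: 11.55
ee_pos: [0.5116, 0.1505, 0.0327]
eef_rot: [-3.14, 0.0, 1.593]
force: [-0.2, 0.0, 0.3]
grip_width: 0.0006
grip_force: 0.0
```

step_arm --deltas '[{"dp": [-0.15,0,0],"twist": 0},{"dp": [-0.15,0,0],"twist": 0},{"dp": [-0.15,0,0],"twist": 0},{"dp": [-0.15,0,0],"twist": 0},{"dp": [-0.2,0,0],"twist": 0},{"dp": [-0.2,0,0],"twist": 0},{"dp": [-0.2,0,0],"twist": 0},{"dp": [-0.2,0,0],"twist": 0},{"dp": [-0.2,0,0],"twist": 0},{"dp": [-0.2,0,0],"twist": 0},{"dp": [-0.2,0,0],"twist": 0}]'

```text
time_s: 12.65
ee_pos: [0.514, 0.0705, 0.034]
eef_rot: [-3.142, -0.0, 1.593]
force: [-0.8, 1.2, 0.0]
grip_width: 0.0005
grip_force: 0.3
```

step_arm --deltas '[{"dp": [-0.15,0,0],"twist": 0},{"dp": [-0.15,0,0],"twist": 0},{"dp": [-0.15,0,0],"twist": 0},{"dp": [-0.15,0,0],"twist": 0},{"dp": [-0.15,0,0],"twist": 0},{"dp": [-0.15,0,0],"twist": 0},{"dp": [-0.2,0,0],"twist": 0},{"dp": [-0.2,0,0],"twist": 0},{"dp": [-0.2,0,0],"twist": 0},{"dp": [-0.2,0,0],"twist": 0},{"dp": [-0.2,0,0],"twist": 0},{"dp": [0,0,0],"twist": 0}]'

```text
time_s: 13.85
ee_pos: [0.5157, -0.0058, 0.034]
eef_rot: [-3.142, 0.0, 1.592]
force: [-0.5, -0.7, -0.5]
grip_width: 0.0005
grip_force: 0.0
```

step_arm --deltas '[{"dp": [0,0,-0.7],"twist": 0},{"dp": [0.6,0,0],"twist": 0},{"dp": [0.85,0,0],"twist": 0},{"dp": [0.85,0,0],"twist": 0},{"dp": [0.85,0,0],"twist": 0},{"dp": [0.85,0,0],"twist": 0},{"dp": [0.85,0,0],"twist": 0},{"dp": [0.7,0,0],"twist": 0},{"dp": [0,0,0.3],"twist": 0},{"dp": [0,0,0.2],"twist": 0},{"dp": [0,0,0.08],"twist": 0},{"dp": [0,0,0],"twist": 0}]'

```text
time_s: 15.05
ee_pos: [0.5105, 0.2161, 0.0382]
eef_rot: [-3.14, 0.0, 1.592]
force: [0.8, 0.2, 0.6]
grip_width: 0.0005
grip_force: 0.0
```

```bash
python3 - <<'E' 2>/dev/null
from h import *
o=ctrl.get_obs();print(o['ee_pos'])
s,P=cloud('scene');x,y,z=np.moveaxis(P,-1,0)
for c in np.arange(-.114,.06,.006):
    q=P[(abs(x-.517)<.025)&(abs(y-c)<.003)][:,2]; print(c.round(3),np.nanmedian(q).round(4),end=' | ')
E
```

```text
[0.51053087 0.21612481 0.0382145 ]
-0.114 0.0387 | -0.108 0.0213 | -0.102 0.0034 | -0.096 0.0037 | -0.09 0.003 | -0.084 0.0113 | -0.078 0.0116 | -0.072 0.0214 | -0.066 0.0219 | -0.06 0.0226 | -0.054 0.0212 | -0.048 0.0221 | -0.042 0.0217 | -0.036 0.022 | -0.03 0.0219 | -0.024 0.0226 | -0.018 0.0218 | -0.012 0.0223 | -0.006 0.0221 | 0.0 0.0206 | 0.006 0.0273 | 0.012 0.0293 | 0.018 0.0289 | 0.024 0.0293 | 0.03 0.0291 | 0.036 0.029 | 0.042 0.0291 | 0.048 0.0287 | 0.054 0.0286 |
```

step_arm --deltas '[{"dp": [0,0,0.03],"twist": 0},{"dp": [0,0,0.02],"twist": 0},{"dp": [0,0,0],"twist": 0}]'

```text
time_s: 15.4
ee_pos: [0.5108, 0.217, 0.0369]
eef_rot: [3.141, -0.0, 1.593]
force: [0.4, 0.0, -0.2]
grip_width: 0.0005
grip_force: 0.0
```

step_arm --deltas '[{"dp": [0,0,0.02],"twist": 0},{"dp": [0,0,0],"twist": 0}]'

```text
time_s: 15.6
ee_pos: [0.5107, 0.2171, 0.036]
eef_rot: [3.142, 0.0, 1.593]
force: [0.1, 0.8, 1.2]
grip_width: 0.0008
grip_force: 0.0
```

step_arm --deltas '[{"dp": [0,0,0.02],"twist": 0},{"dp": [0,0,0],"twist": 0}]'

```text
time_s: 15.8
ee_pos: [0.5108, 0.2172, 0.0353]
eef_rot: [3.141, -0.0, 1.593]
force: [-0.0, -0.4, -0.1]
grip_width: 0.0006
grip_force: 0.6
```

Contact is just starting, so I press a little more and drag.

step_arm --deltas '[{"dp": [0,0,0.025],"twist": 0},{"dp": [-0.05,0,0],"twist": 0},{"dp": [-0.1,0,0],"twist": 0},{"dp": [-0.1,0,0],"twist": 0},{"dp": [-0.1,0,0],"twist": 0},{"dp": [-0.1,0,0],"twist": 0},{"dp": [-0.1,0,0],"twist": 0},{"dp": [-0.1,0,0],"twist": 0},{"dp": [-0.1,0,0],"twist": 0},{"dp": [-0.1,0,0],"twist": 0},{"dp": [-0.05,0,0],"twist": 0}]'

```text
time_s: 16.9
ee_pos: [0.5123, 0.1818, 0.0353]
eef_rot: [3.139, -0.002, 1.593]
force: [0.3, 4.9, 8.5]
grip_width: 0.0003
grip_force: 3.8
```

```bash
sed -i 's/.26,.004/.33,.004/' look.py; python3 look.py
```

```text
16.9 [0.5123 0.1818 0.0353] [0.3 4.9 8.5]
0.062 0.031 | 0.066 0.0313 | 0.07 0.0313 | 0.074 0.0313 | 0.078 0.0313 | 0.082 0.0314 | 0.086 0.0315 | 0.09 0.0314 | 0.094 0.0315 | 0.098 0.0317 | 0.154 0.0368 | 0.158 0.0368 | 0.162 0.0364 | 0.166 0.0367 | 0.17 0.0365 | 0.174 0.0367 | 0.178 0.0365 | 0.182 0.0367 | 0.186 0.037 | 0.19 0.0772 | 0.194 0.0678 | 0.198 0.1568 | 0.202 0.1593 | 0.206 0.1584 | 0.21 0.1577 | 0.214 0.1538 | 0.218 0.1491 | 0.222 0.0315 | 0.226 0.0315 | 0.23 0.0315 | 0.234 0.0314 | 0.238 0.0316 | 0.242 0.0314 | 0.246 0.0327 | 0.25 0.0395 | 0.254 0.0395 | 0.258 0.0394 | 0.262 0.0395 | 0.266 0.0395 | 0.27 0.0395 | 0.274 0.0395 | 0.278 0.0395 | 0.282 0.0394 | 0.286 0.0396 | 0.29 0.0395 | 0.294 0.0395 | 0.298 0.0395 | 0.302 0.0395 | 0.306 0.0396 | 0.31 0.0395 | 0.314 0.0395 | 0.318 0.0395 | 0.322 0.0394 |
```

step_arm --deltas '[{"dp": [0,0,-0.3],"twist": 0},{"dp": [0.2,0,-0.1],"twist": 0},{"dp": [0.5,0,0],"twist": 0},{"dp": [0.45,0,0],"twist": 0},{"dp": [0.05,0,0],"twist": 0},{"dp": [0,0,0.2],"twist": 0},{"dp": [0,0,0.15],"twist": 0},{"dp": [0,0,0.06],"twist": 0},{"dp": [0,0,0.03],"twist": 0},{"dp": [0,0,0.03],"twist": 0},{"dp": [0,0,0],"twist": 0},{"dp": [0,0,0],"twist": 0}]'

```text
time_s: 18.15
ee_pos: [0.5105, 0.2291, 0.0316]
eef_rot: [3.141, -0.0, 1.593]
force: [-0.3, 0.6, 0.2]
grip_width: 0.0003
grip_force: 0.0
```

step_arm --deltas '[{"dp": [-0.15,0,0],"twist": 0},{"dp": [-0.15,0,0],"twist": 0},{"dp": [-0.15,0,0],"twist": 0},{"dp": [-0.15,0,0],"twist": 0},{"dp": [-0.2,0,0],"twist": 0},{"dp": [-0.2,0,0],"twist": 0},{"dp": [-0.2,0,0],"twist": 0},{"dp": [-0.2,0,0],"twist": 0},{"dp": [-0.2,0,0],"twist": 0},{"dp": [-0.2,0,0],"twist": 0}]'

```text
time_s: 19.15
ee_pos: [0.5121, 0.1564, 0.0315]
eef_rot: [3.142, -0.0, 1.593]
force: [0.8, -0.2, -0.2]
grip_width: 0.0003
grip_force: 0.2
```

step_arm --deltas '[{"dp": [-0.2,0,0],"twist": 0},{"dp": [-0.2,0,0],"twist": 0},{"dp": [-0.2,0,0],"twist": 0},{"dp": [-0.2,0,0],"twist": 0},{"dp": [-0.2,0,0],"twist": 0},{"dp": [-0.2,0,0],"twist": 0},{"dp": [-0.2,0,0],"twist": 0},{"dp": [-0.2,0,0],"twist": 0},{"dp": [-0.2,0,0],"twist": 0},{"dp": [-0.2,0,0],"twist": 0}]'

```text
time_s: 20.15
ee_pos: [0.5138, 0.0765, 0.0314]
eef_rot: [-3.142, 0.0, 1.593]
force: [0.3, 0.3, 0.4]
grip_width: 0.0006
grip_force: 0.2
```

```bash
python3 look.py
```

```text
20.15 [0.5138 0.0765 0.0314] [0.3 0.3 0.4]
-0.05 0.0231 | -0.046 0.0245 | -0.042 0.0245 | -0.038 0.0243 | -0.034 0.0242 | -0.03 0.0245 | -0.026 0.0243 | -0.022 0.0245 | -0.018 0.0245 | -0.006 0.0366 | -0.002 0.0362 | 0.002 0.0371 | 0.05 0.036 | 0.054 0.0366 | 0.058 0.0365 | 0.062 0.0367 | 0.066 0.036 | 0.07 0.0318 | 0.074 0.0315 | 0.078 0.0318 | 0.082 0.0318 | 0.086 0.0724 | 0.09 0.0314 | 0.094 0.1547 | 0.098 0.1547 | 0.102 0.1544 | 0.106 0.1539 | 0.11 0.148 | 0.114 0.0315 | 0.118 0.0314 | 0.122 0.0314 | 0.126 0.0314 | 0.13 0.0315 | 0.134 0.0315 | 0.138 0.0315 | 0.142 0.0315 | 0.146 0.0315 | 0.15 0.0315 | 0.154 0.0315 | 0.158 0.0315 | 0.162 0.0314 | 0.166 0.0315 | 0.17 0.0314 | 0.174 0.0314 | 0.178 0.0314 | 0.182 0.0314 | 0.186 0.0315 | 0.19 0.0315 | 0.194 0.0315 | 0.198 0.0315 | 0.202 0.0315 | 0.206 0.0316 | 0.21 0.0315 | 0.214 0.0315 | 0.218 0.0313 |
```

step_arm --deltas '[{"dp": [-0.12,0,0],"twist": 0},{"dp": [-0.15,0,0],"twist": 0},{"dp": [-0.15,0,0],"twist": 0},{"dp": [-0.08,0,0],"twist": 0},{"dp": [0.08,0,0],"twist": 0},{"dp": [0,0,-0.3],"twist": 0},{"dp": [-0.25,0,0],"twist": 0},{"dp": [-0.25,0,0],"twist": 0},{"dp": [0,0,0.1],"twist": 0},{"dp": [0,0,0.07],"twist": 0},{"dp": [0,0,0.02],"twist": 0},{"dp": [0,0,0],"twist": 0}]'

```text
time_s: 21.4
ee_pos: [0.5145, 0.0405, 0.0356]
eef_rot: [-3.141, 0.0, 1.593]
force: [0.3, -0.3, 0.5]
grip_width: 0.0003
grip_force: 0.0
```

step_arm --deltas '[{"dp": [0,0,0.02],"twist": 0},{"dp": [0,0,0],"twist": 0}]'

```text
time_s: 21.6
ee_pos: [0.5147, 0.0406, 0.0353]
eef_rot: [3.142, -0.0, 1.593]
force: [-2.6, -1.0, 2.9]
grip_width: 0.0003
grip_force: 2.1
```

step_arm --deltas '[{"dp": [0,0,0.015],"twist": 0},{"dp": [-0.05,0,0],"twist": 0},{"dp": [-0.1,0,0],"twist": 0},{"dp": [-0.1,0,0],"twist": 0},{"dp": [-0.1,0,0],"twist": 0},{"dp": [-0.1,0,0],"twist": 0},{"dp": [-0.1,0,0],"twist": 0},{"dp": [-0.1,0,0],"twist": 0},{"dp": [-0.1,0,0],"twist": 0},{"dp": [-0.05,0,0],"twist": 0},{"dp": [-0.05,0,0],"twist": 0}]'

```text
time_s: 22.7
ee_pos: [0.5162, 0.007, 0.0353]
eef_rot: [3.139, -0.001, 1.593]
force: [-0.9, 5.3, 8.9]
grip_width: 0.0005
grip_force: 4.4
```

```bash
python3 look.py|cut -c1-1500
```

```text
22.7 [0.5162 0.007  0.0353] [-0.9  5.3  8.9]
-0.11 0.0206 | -0.106 0.0201 | -0.102 0.0054 | -0.022 0.0343 | -0.018 0.0348 | -0.014 0.0351 | -0.01 0.0353 | -0.006 0.0356 | -0.002 0.0359 | 0.002 0.0361 | 0.006 0.0363 | 0.01 0.0369 | 0.014 0.0516 | 0.018 0.0751 | 0.022 0.0316 | 0.026 0.1598 | 0.03 0.1584 | 0.034 0.1577 | 0.038 0.1577 | 0.042 0.1506 | 0.046 0.0315 | 0.05 0.0316 | 0.054 0.0314 | 0.058 0.0314 | 0.062 0.0314 | 0.066 0.0315 | 0.07 0.0315 | 0.074 0.0315 | 0.078 0.0315 | 0.082 0.0315 | 0.086 0.0315 | 0.09 0.0314 | 0.094 0.0315 | 0.098 0.0316 | 0.102 0.0315 | 0.106 0.0315 | 0.11 0.0315 | 0.114 0.0315 | 0.118 0.0315 | 0.122 0.0315 | 0.126 0.0314 | 0.13 0.0315 | 0.134 0.0315 | 0.138 0.0315 | 0.142 0.0315 | 0.146 0.0315 | 0.15 0.0314 |
```

step_arm --deltas '[{"dp": [0,0,-0.2],"twist": 0},{"dp": [0.1,0,-0.2],"twist": 0},{"dp": [0.3,0,0],"twist": 0},{"dp": [0.3,0,0],"twist": 0},{"dp": [0.05,0,0],"twist": 0},{"dp": [0,0,0.2],"twist": 0},{"dp": [0,0,0.15],"twist": 0},{"dp": [0,0,0.06],"twist": 0},{"dp": [0,0,0.03],"twist": 0},{"dp": [0,0,0.03],"twist": 0},{"dp": [0,0,0],"twist": 0}]'

```text
time_s: 23.85
ee_pos: [0.5148, 0.0362, 0.0316]
eef_rot: [-3.141, 0.0, 1.593]
force: [0.7, 0.2, -0.5]
grip_width: -0.0001
grip_force: 0.0
```

step_arm --deltas '[{"dp": [-0.1,0,0],"twist": 0},{"dp": [-0.1,0,0],"twist": 0},{"dp": [-0.1,0,0],"twist": 0},{"dp": [-0.1,0,0],"twist": 0},{"dp": [-0.1,0,0],"twist": 0},{"dp": [-0.1,0,0],"twist": 0},{"dp": [-0.1,0,0],"twist": 0},{"dp": [-0.1,0,0],"twist": 0},{"dp": [-0.15,0,0],"twist": 0},{"dp": [-0.1,0,0],"twist": 0},{"dp": [0,0,0],"twist": 0}]'

```text
time_s: 24.95
ee_pos: [0.5157, -0.0062, 0.0316]
eef_rot: [-3.142, 0.0, 1.593]
force: [-0.1, 0.6, 0.7]
grip_width: -0.0001
grip_force: 0.0
```

step_arm --deltas '[{"dp": [0,0,-0.8],"twist": 0},{"dp": [0,0,-0.8],"twist": 0},{"dp": [0.8,0,-0.6],"twist": 0},{"dp": [0.8,0,-0.6],"twist": 0},{"dp": [0.8,0,0],"twist": 0},{"dp": [0.8,0,0],"twist": 0},{"dp": [0.8,0,0],"twist": 0},{"dp": [0.8,0,0],"twist": 0},{"dp": [0,0,0],"twist": 0}]'

```text
time_s: 25.85
ee_pos: [0.5109, 0.1893, 0.1436]
eef_rot: [-3.142, -0.0, 1.596]
force: [0.4, -0.2, 0.4]
grip_width: 0.0005
grip_force: 0.0
```

```bash
python3 - <<'E' 2>/dev/null
from h import *
o=ctrl.get_obs();print(o['time_s'],o['ee_pos'])
for n in('scene','wrist'):
  s,P=cloud(n);x,y,z=np.moveaxis(P,-1,0)
  for xo in(.495,.535):
    print(n,xo)
    for c in np.arange(-.114,.06,.006):
      q=P[(abs(x-xo)<.015)&(abs(y-c)<.003)][:,2]; print(c.round(3),np.nanmedian(q).round(4),end=' | ')
  hsv=cv2.cvtColor(s,cv2.COLOR_RGB2HSV)
  m=(hsv[...,1]>70)&(hsv[...,0]<30)&(abs(x-.516)<.046)&(y<.03)&(y>-.11)&(z>.008)&(z<.04)
  q=P[m][:,:2].astype(np.float32); print(len(q),np.percentile(q,[2,98],axis=0) if len(q) else 0)
  if n=='scene': save('b2',cv2.resize(s[140:260,170:420],None,fx=3,fy=3))
E
```

```text
25.85 [0.51091474 0.18929428 0.14355715]
scene 0.495
-0.114 0.0394 | -0.108 0.0173 | -0.102 0.0028 | -0.096 0.0033 | -0.09 0.0024 | -0.084 0.0111 | -0.078 0.0113 | -0.072 0.0254 | -0.066 0.0268 | -0.06 0.0267 | -0.054 0.0276 | -0.048 0.0267 | -0.042 0.0272 | -0.036 0.0273 | -0.03 0.0265 | -0.024 0.0265 | -0.018 0.0262 | -0.012 0.028 | -0.006 0.0268 | 0.0 0.0266 | 0.006 0.0278 | 0.012 0.0292 | 0.018 0.0288 | 0.024 0.0289 | 0.03 0.029 | 0.036 0.0286 | 0.042 0.0288 | 0.048 0.0286 | 0.054 0.0293 | scene 0.535
-0.114 0.0399 | -0.108 0.0275 | -0.102 0.0034 | -0.096 0.003 | -0.09 0.0027 | -0.084 0.0105 | -0.078 0.0112 | -0.072 0.0266 | -0.066 0.0273 | -0.06 0.0269 | -0.054 0.0271 | -0.048 0.0269 | -0.042 0.0266 | -0.036 0.0273 | -0.03 0.0265 | -0.024 0.0267 | -0.018 0.0275 | -0.012 0.0266 | -0.006 0.0272 | 0.0 0.0271 | 0.006 0.0276 | 0.012 0.0292 | 0.018 0.0284 | 0.024 0.0287 | 0.03 0.0285 | 0.036 0.0291 | 0.042 0.0281 | 0.048 0.027 | 0.054 0.0281 | 503 [[ 0.48176271 -0.08217602]
 [ 0.55081117  0.00328461]]
wrist 0.495
-0.114 nan | -0.108 nan | -0.102 nan | -0.096 nan | -0.09 nan | -0.084 nan | -0.078 nan | -0.072 nan | -0.066 nan | -0.06 nan | -0.054 nan | -0.048 nan | -0.042 nan | -0.036 nan | -0.03 nan | -0.024 nan | -0.018 nan | -0.012 nan | -0.006 nan | 0.0 nan | 0.006 nan | 0.012 nan | 0.018 nan | 0.024 nan | 0.03 nan | 0.036 nan | 0.042 nan | 0.048 nan | 0.054 nan | wrist 0.535
-0.114 nan | -0.108 nan | -0.102 nan | -0.096 nan | -0.09 nan | -0.084 nan | -0.078 nan | -0.072 nan | -0.066 nan | -0.06 nan | -0.054 nan | -0.048 nan | -0.042 0.0294 | -0.036 0.0292 | -0.03 0.029 | -0.024 0.0295 | -0.018 0.0297 | -0.012 nan | -0.006 nan | 0.0 nan | 0.006 nan | 0.012 nan | 0.018 nan | 0.024 nan | 0.03 nan | 0.036 nan | 0.042 nan | 0.048 nan | 0.054 nan | 232 [[ 0.51060996 -0.05101351]
 [ 0.52073599  0.00382694]]
```

View pics/b2.png

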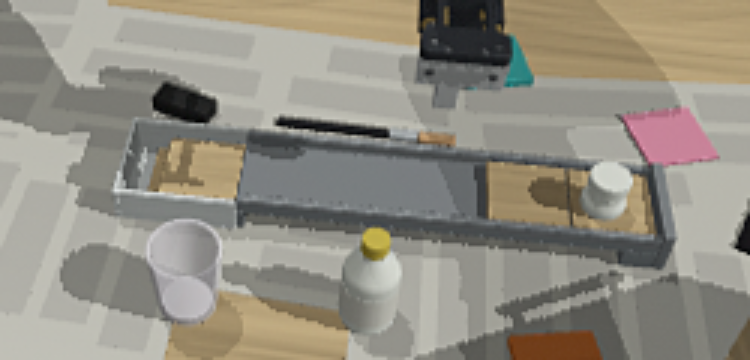

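```bash
python3 -c "
from station import ctrl
print(ctrl.hand_in())"
```

```text
the job is handed in; nothing more can be done
None
```

I slid the three front tiles into the tray and handed the job in at about 26 s; the hand-in call returned no verdict. In the last camera check they lay flat in the tray, the two rear tiles, the pot and the nearby items looked undisturbed, and fingertip force readings had stayed below about 10 N.

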